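# Clip the long layer spacers into the rail

### The job

Put the two long layer spacers into the spring clips on the aluminium rail, one spacer per pair of clips with its grip block midway between the two clips, pressing each down until both ends snap fully home, then let go. Leave the short spacer where it lies.

Things in the scene. Friction and masses are not known exactly. Their poses are not given: they have to be found in the camera images.
- clip_rail: Fixed rail 360 x 34 mm, 30 mm high, along its y; origin on the table under its middle, z up. Spring clips, open upward, at y -135, -45 (one pair), 45, 135 mm (the other). A spacer lies along the rail in a pair, block free between, at y -90 or 90, x 0; home, its axis is 62 mm up; just laid on, 12 mm higher. Sprung 12 mm mouths 68 mm up, flared to 36 mm at 85 mm up. Pressing in takes 8 to 12 N.
- spacer_a: One of two long spacers, interchangeable: steel rod 16 mm thick, 150 mm long, with a black nylon grip block 24 x 24 mm, 30 mm long, round its middle; 110 g. It lies on the block's flat, rod level, axis 12 mm above the table. Origin at the centre of rod and block; y along the rod (ends alike), x across, z up.
- spacer_b: The other long spacer, identical: steel rod 16 mm thick, 150 mm long, with a black nylon grip block 24 x 24 mm, 30 mm long, round its middle; 110 g. It lies on the block's flat, rod level, axis 12 mm above the table. Origin at the centre of rod and block; y along the rod (ends alike), x across, z up.
- spacer_short: The short spacer, to be left where it lies: same rod and same 24 x 24 x 30 mm block, but only 70 mm long, too short for a pair of clips. Origin at its centre, 12 mm above the table; y along the rod.
There are look-alikes about, which are no part of the job. Leave any orange or yellow look-alike of the spacer_a alone. Leave any turquoise look-alike of the spacer_b alone.

How it is judged:
At the end, for the whole second after the job is handed in: Each long spacer lies in its own pair of clips, snapped home: rod axis 62 mm (-6 to +4 mm) above the table, within 6 mm of the rail's middle line, its block's centre within 16 mm of midway between the pair's clips, along the rail within 0.12 rad (7 degrees), at rest (((x of spacer_a in the frame of clip_rail between -0.006 and 0.006 m and y of spacer_a in the frame of clip_rail between 0.074 and 0.106 m and z of spacer_a in the frame of clip_rail between 0.056 and 0.066 m and angle between the y axis of each of spacer_a, spacer_b and the y axis of clip_rail, either way round below 0.12 rad and x of spacer_b in the frame of clip_rail between -0.006 and 0.006 m and y of spacer_b in the frame of clip_rail between -0.106 and -0.074 m and z of spacer_b in the frame of clip_rail between 0.056 and 0.066 m) or (x of spacer_a in the frame of clip_rail between -0.006 and 0.006 m and y of spacer_a in the frame of clip_rail between -0.106 and -0.074 m and z of spacer_a in the frame of clip_rail between 0.056 and 0.066 m and angle between the y axis of each of spacer_a, spacer_b and the y axis of clip_rail, either way round below 0.12 rad and x of spacer_b in the frame of clip_rail between -0.006 and 0.006 m and y of spacer_b in the frame of clip_rail between 0.074 and 0.106 m and z of spacer_b in the frame of clip_rail between 0.056 and 0.066 m)) and linear speed of each of spacer_a, spacer_b below 0.02 m/s and angular speed of each of spacer_a, spacer_b below 0.2 rad/s); the robot touches nothing.
It fails at once if the short spacer is moved more than 30 mm (distance of spacer_short from where it was at the start of the episode above 0.03 m).
It also fails if it takes over 53 s, if anything falls off the work surface, if the arm or the gripper's body presses on something with over 40 N, if the wrist force passes 120 N, or if a joint passes its speed limit or range.

### The arm

A 6-joint arm with a two-finger parallel gripper is mounted at the origin on the work surface. World frame = base frame: x ahead of the robot, y to its left, z up, the work surface at z = 0. Lengths are in m, angles in rad, forces in N, time in s.
With the tool pointing down it reaches from about 0.3 to 1 m from the base axis. Payload 5.1 kg.
Tool frame: the origin (TCP) lies on the centre line of the jaws, within the pads' length; the fingertips stand 22 mm ahead of it and the grasp point (between the pads) lies 3 mm ahead of it; z points along the fingers, y is the direction in which the jaws open and shut (so a half turn about z gives the same grasp; the last joint's range is limited). The gripper opens to 95 mm and grips with 3 to 60 N. Pads are 20 mm wide; open, the fingers measure 119 mm over their backs; the gripper's body (75 mm by 180 mm) begins 59 mm behind the grasp point.
Start: joints at [-1.36, 0.124, 1.65, -0, 1.367, -0.083], TCP at [0.188, -0.622, 0.237] pointing down, gripper open.
Joint ranges: [-2.61, 2.61], [-1.02, 2.33], [0.03, 2.71], [-1.35, 4.49], [0.32, 2.68], [-2.91, 2.91]. Speed limits (rad/s): [2.57, 2.57, 3.14, 3.14, 3.14, 3.14].

### API

Orientations are given as a unit quaternion [x, y, z, w].
In Python, from plant import * gives the robot as it stands. The module is installed in compiled form; this text tells all that it offers.
- The arm moves only by the shell command python3 -m jog 'ROWS' [FORCE]. ROWS is JSON, a list of rows, each an object with "slide": the shift along the tool's x, y, z in units of 30 mm (1.0 is 30 mm), a list of three; "twist": the turn, a rotation vector about the tool's x, y, z in units of 6 degrees (1.0 is 6 degrees), a list of three; "jaw": the opening, from -1 (shut) to 1 (fully open). A call has 1 to 12 rows; each row shifts and turns the commanded pose from where the row before left it, along the tool's axes as they then stand; what a row does not reach is not made up. A row lasts 1/12 s, in which the tool goes at most 41.7 mm and 7.16 degrees, less where a joint would pass 70% of its speed; a pose out of reach is approached as far as the arm can. A call is refused whole if a number of a shift passes 1 or a number of a turn 1, either way. A call with a gripper value outside its range is refused whole. The fingers move at their own pace and stop on an object; FORCE is the grip in N (left out, the last holds). Time passes only in rows, so rows that do not move let the fingers close. It gives the time, the measured TCP pose, the force and the opening at its end, in the units of the state.
- sense(): the state, without advancing time (a new reading comes with each control period).
- get_image(name): name is "side" or "top" or "wrist"; returns (picture, depth): 420x560x3 uint8, blue, green, red; 420x560 float32, m along the optical axis (not along the pixel's ray), 0 where there is no reading.
- camera_info(name): a dict with "intrinsics" (3x3 intrinsics, pixels), "dist" ([k1, k2, p1, p2, k3] as OpenCV has them; the pictures are not rectified), "R" (3x3) and "t" (3): a world point X has camera coordinates R X + t; the wrist camera has in their place "hand_eye" (4x4, takes a point from camera to tool coordinates, whose origin is the TCP and whose axes are the flange's). Camera axes: x right, y down, z forward; pixel columns grow to the right and rows downward; lengths in m; the calibration is good to about 2 mm. A picture is of the moment at which its call begins: read the wrist's pose just before it. camera_info takes no time and is no camera call.
- finish_job(): hands the job in, once; it reports no verdict.
The state is a dict: "clock": time; "qpos": joint angles; "joint_velocities": joint speeds; "joint_torque": joint torques, N m; "eef_pos": TCP position; "orientation": TCP orientation; "force": force on the tool from outside, world axes, zero at the start; "wrist_torque": the same for the moment, N m; "opening": finger opening in m.
Only numpy, scipy, OpenCV 4.12 (cv2) and the standard library are available. Lean on these libraries where they do the work, as an engineer would, in place of code of your own. Each camera call takes 0.05 s, during which the arm holds its last target.

## Working session

There is one attempt and no reset: what is moved stays moved. The work goes in short steps, Python scripts to look and compute and a shell command to move; the robot and the scene stay as the last step left them, time stands still between calls to the robot, and variables do not carry over. Pictures are saved under pics/ and viewed, and the job is handed in when it is done.

```bash
mkdir -p pics; python3 - <<'E'
from plant import *
import cv2
s=sense(); print(s)
for n in ("top","side","wrist"):
    im,d=get_image(n); cv2.imwrite(f"pics/{n}0.png",im)
    import numpy as np
    np.save(f"pics/{n}0_d.npy",d)
    print(n,camera_info(n))
E
```

```text
{'clock': 0.0, 'qpos': array([-1.35962852e+00,  1.24482226e-01,  1.65165857e+00,  1.74181620e-05,
        1.36747254e+00, -8.26154644e-02]), 'joint_velocities': array([ 0.00047082, -0.00051061,  0.00090979,  0.00118889,  0.00145079,
        0.00042584]), 'joint_torque': array([ 1.92257612e-04, -4.17603493e+01, -3.59935284e+01,  7.75329676e-02,
        4.93363815e-02, -1.70452986e-04]), 'eef_pos': array([ 0.18806786, -0.62158625,  0.23541092]), 'orientation': array([ 9.89230562e-01,  1.46362132e-01, -5.63861365e-05, -1.00880679e-03]), 'force': array([ 0.23593282, -0.8770847 , -0.0434628 ]), 'wrist_torque': array([-0.01023441, -0.03475856, -0.02256126]), 'opening': 0.0951226168781126}
top {'intrinsics': array([[473.28432819,   0.        , 279.46558703],
       [  0.        , 473.28432819, 214.81231039],
       [  0.        ,   0.        ,   1.        ]]), 'dist': array([-0.078142,  0.      ,  0.      ,  0.      ,  0.      ]), 'R': array([[-0.02009102, -0.99979602, -0.00206808],
       [-0.98824588,  0.02017237, -0.15153602],
       [ 0.15154682, -0.00100074, -0.98844957]]), 't': array(
[... 406 characters left out ...]
29161,  0.75173102, -0.49185705]]), 't': array([-0.40774907,  0.16303003,  0.61199411])}
wrist {'intrinsics': array([[364.02216448,   0.        , 277.65094931],
       [  0.        , 364.02216448, 211.1287214 ],
       [  0.        ,   0.        ,   1.        ]]), 'dist': array([-0.08368626,  0.        ,  0.        ,  0.        ,  0.        ]), 'hand_eye': array([[-1.00363874e-03, -9.61700408e-01, -2.74100926e-01,
         7.63979511e-02],
       [ 9.99999445e-01, -8.76940864e-04, -5.84761979e-04,
        -1.16613552e-04],
       [ 3.21995531e-04, -2.74101360e-01,  9.61700754e-01,
        -1.47240414e-01],
       [ 0.00000000e+00,  0.00000000e+00,  0.00000000e+00,
         1.00000000e+00]])}
```

View pics/top0.png

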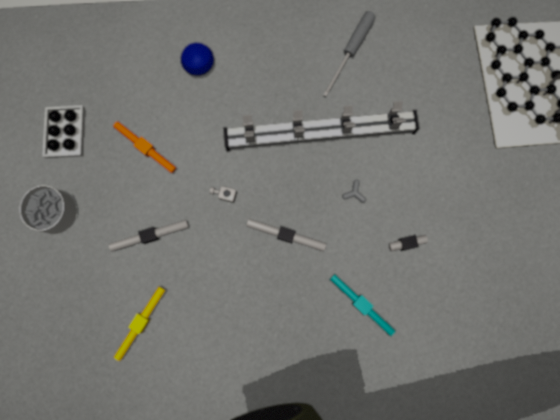

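View pics/side0.png

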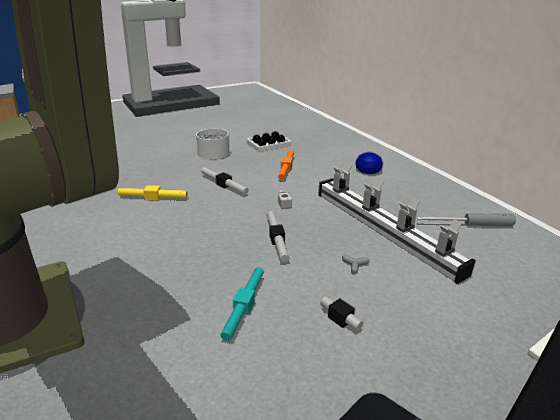

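View pics/wrist0.png

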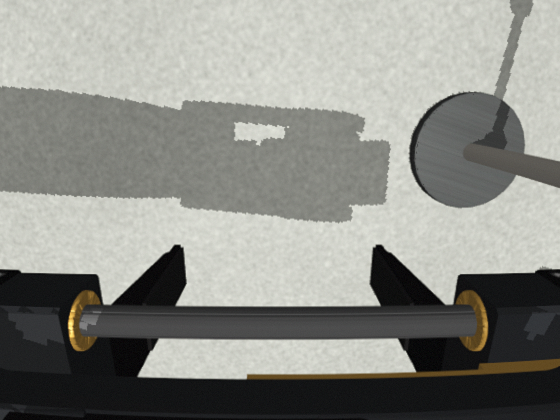

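```bash
cat > h.py <<'E'
from plant import *
import cv2, numpy as np
from scipy.spatial.transform import Rotation as Ro
def ray(name,px,z,pose=None):
    c=camera_info(name); K=c["intrinsics"]; 
    u=cv2.undistortPoints(np.array(px,float).reshape(-1,1,2),K,c["dist"]).reshape(-1,2)
    d=np.c_[u,np.ones(len(u))]
    if name=="wrist":
        p,q=pose; T=c["hand_eye"]; Rw=Ro.from_quat(q).as_matrix()
        o=Rw@T[:3,3]+p; d=d@(Rw@T[:3,:3]).T
    else:
        R=c["R"]; o=-R.T@c["t"]; d=d@R
    return o+d*((z-o[2])/d[:,2])[:,None]
def proj(name,X,pose=None):
    c=camera_info(name);X=np.array(X,float).reshape(-1,3)
    if name=="wrist":
        p,q=pose; T=c["hand_eye"]; Rw=Ro.from_quat(q).as_matrix()
        X=((X-p)@Rw-T[:3,3])@T[:3,:3]
    else: X=X@c["R"].T+c["t"]
    return cv2.projectPoints(X,np.zeros(3),np.zeros(3),c["intrinsics"],c["dist"])[0].reshape(-1,2)
E
python3 - <<'E'
import cv2
im=cv2.imread("pics/top0.png")
a=cv2.resize(im[90:170,210:430],None,fx=3.6,fy=3.6,interpolation=cv2.INTER_CUBIC)
b=cv2.resize(im[205:265,100:340],None,fx=3.3,fy=3.3,interpolation=cv2.INTER_CUBIC)
cv2.imwrite("pics/a.png",a);cv2.imwrite("pics/b.png",b)
s=cv2.imread("pics/side0.png");cv2.imwrite("pics/c.png",cv2.resize(s[150:290,310:510],None,fx=4,fy=4,interpolation=cv2.INTER_CUBIC))
E
```

```text
(no output)
```

View pics/a.png

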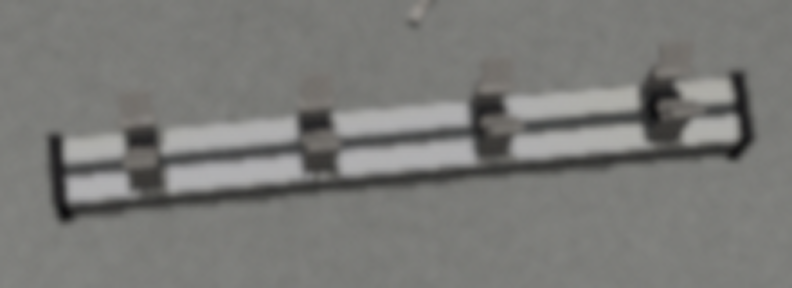

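View pics/b.png

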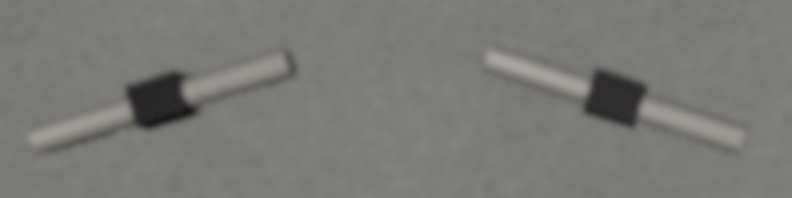

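View pics/c.png

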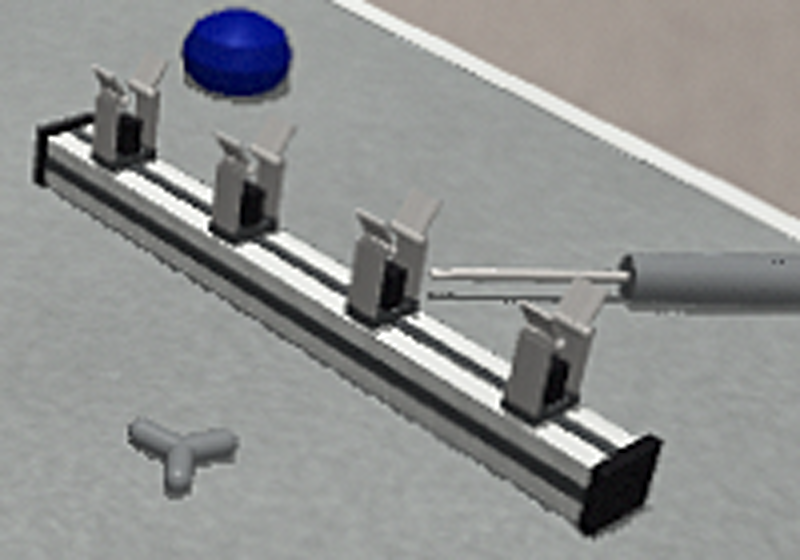

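```bash
python3 - <<'E'
from h import *
im=cv2.imread("pics/top0.png"); g=im.max(2)
print("bg",np.median(g[160:220,100:200]))
def rod(x0,y0,x1,y1):
    r=g[y0:y1,x0:x1]
    w=(r>135).astype(np.uint8); k=(r<70).astype(np.uint8)
    out=[]
    for m,z in((w,.017),(k,.022)):
        n,l,st,ce=cv2.connectedComponentsWithStats(m)
        for i in range(1,n):
            if st[i,4]>40:
                P=np.argwhere(l==i)[:,::-1]+[x0,y0]
                X=ray("top",P,z)[:,:2]; 
                rc=cv2.minAreaRect(X.astype(np.float32)*1000)
                print(st[i,4],np.round(rc[0],1),np.round(rc[1],1),round(rc[2],1)); 
                out.append(P) if z==.017 else None
    P=np.vstack(out); X=ray("top",P,.017)[:,:2]
    rc=cv2.minAreaRect(X.astype(np.float32)*1000); c=X.mean(0);_,s,v=np.linalg.svd(X-c,full_matrices=False)
    print("ROD rect",rc,"dir",np.degrees(np.arctan2(v[0,1],v[0,0])),"mean",c)
for b in((100,210,195,260),(240,210,335,260),(380,228,435,256)): rod(*b); print()
r=g[100:160,215:430]; w=(r>165)
P=np.argwhere(w)[:,::-1]+[215,100]
X=ray("top",P,.03)[:,:2]; print("rail",cv2.minAreaRect(X.astype(np.float32)*1000))
slot=np.array([(62,170),(740,105)])/3.6+[210,90]
print("slot",ray("top",slot,.03))
cor=np.array([(50,135),(63,212),(738,75),(747,148)])/3.6+[210,90]
print("cor",ray("top",cor,.03))
E
```

```text
bg 124.0
146 [472.2 216. ] [ 9.  56.9] 16.1
143 [446.9 303.3] [ 8.6 57.1] 16.4
221 [458.6 255.6] [25.5 32.4] 15.7
ROD rect ((459.5439758300781, 259.6959228515625), (8.95151138305664, 147.9409637451172), 16.14299774169922) dir 106.22512491844952 mean [0.45971666 0.2590296 ]

161 [471.3  47.5] [58.7  8.8] 70.3
158 [441.1 -38.5] [58.8  8.7] 70.3
191 [455.3   4.4] [27.1 23.7] 70.3
ROD rect ((456.1530456542969, 4.514366149902344), (149.93560791015625, 9.031083106994629), 70.63697814941406) dir -109.3034167661561 mean [0.45634383 0.00496152]

194 [ 435.9 -218.1] [21.6 32.3] 12.5Traceback (most recent call last):
  File "<stdin>", line 20, in <module>
  File "<stdin>", line 17, in rod
    return _nx.concatenate(arrs, 0, dtype=dtype, casting=casting)
           ~~~~~~~~~~~~~~~^^^^^^^^^^^^^^^^^^^^^^^^^^^^^^^^^^^^^^^
ValueError: need at least one array to concatenate
```

```bash
python3 - <<'E'
from h import *
im=cv2.imread("pics/top0.png"); g=im.max(2)
r=g[100:160,215:430]; w=(r>165)
P=np.argwhere(w)[:,::-1]+[215,100]
X=ray("top",P,.03)[:,:2]; print("rail",cv2.minAreaRect(X.astype(np.float32)*1000))
slot=np.array([(62,170),(740,105)])/3.6+[210,90]
S=ray("top",slot,.03)
print("slot",S)
cor=np.array([(50,135),(63,212),(738,75),(747,148)])/3.6+[210,90]
C=ray("top",cor,.03);print("cor",C, C.mean(0), S.mean(0))
d=S[0]-S[1]; d/=np.linalg.norm(d); print(np.degrees(np.arctan2(d[1],d[0])))
c=S.mean(0)
# predicted clip positions in side image
for y in(-.135,-.045,.045,.135):
  for z in (.03,.085): print(y,z,proj("side",[*(c+d*y)[:2],z]),proj("top",[*(c+d*y)[:2],z]))
E
```

```text
rail ((653.1920166015625, -66.8441162109375), (30.610107421875, 346.01800537109375), 4.535109996795654)
slot [[ 0.63866919  0.10953443  0.03      ]
 [ 0.6677216  -0.24557479  0.03      ]]
cor [[ 0.65780629  0.11578287  0.03      ]
 [ 0.61607742  0.10903484  0.03      ]
 [ 0.68431778 -0.24572918  0.03      ]
 [ 0.64411668 -0.24756685  0.03      ]] [ 0.65057954 -0.06711958  0.03      ] [ 0.6531954  -0.06802018  0.03      ]
94.67710015286465
-0.135 0.03 [[444.39452571 252.46848687]] [[393.146511   121.20244364]]
-0.135 0.085 [[451.05840001 224.50301089]] [[400.36033404 110.4999642 ]]
-0.045 0.03 [[404.64345242 228.75967691]] [[345.91141019 125.59564912]]
-0.045 0.085 [[409.35952305 202.07416278]] [[350.14037689 115.09642191]]
0.045 0.03 [[370.0815511  208.26707911]] [[298.19755114 130.16973679]]
0.045 0.085 [[373.314831   182.86383636]] [[299.34988119 119.91935304]]
0.135 0.03 [[339.94254749 190.4833404 ]] [[250.23558102 134.90300315]]
0.135 0.085 [[342.04695957 166.32456434]] [[248.26771785 124.94276161]]
```

```bash
cat >> h.py <<'E'
def ang(q):
    x=Ro.from_quat(q).as_matrix()[:,0]; return np.degrees(np.arctan2(x[1],x[0]))
def plan(target,angle=None):
    s=sense(); R=Ro.from_quat(s["orientation"]).as_matrix()
    if angle is not None:
        a=(angle-ang(s["orientation"])+90)%180-90
        print("twist tool z units", round(-a/6,2))
    else: a=0
    print("t",round(s["clock"],2),"pos",s["eef_pos"].round(4),"ang",ang(s["orientation"]).round(2),"tilt",R[:2,2].round(4),"F",s["force"].round(1),"open",round(s["opening"],4))
    d=np.array(target)-s["eef_pos"]
    print("slide now",(R.T@d/.03).round(2)," after twist",((Ro.from_euler("z",a,degrees=True).as_matrix()@R).T@d/.03).round(2))
E
python3 -m jog '[{"slide":[0,0,0],"twist":[0,0,-1],"jaw":1},{"slide":[0,0,0],"twist":[0,0,-1],"jaw":1},{"slide":[0,0,0],"twist":[0,0,-1],"jaw":1},{"slide":[0,0,0],"twist":[0,0,-1],"jaw":1},{"slide":[0,0,0],"twist":[0,0,-1],"jaw":1},{"slide":[0,0,0],"twist":[0,0,-1],"jaw":1},{"slide":[0,0,0],"twist":[0,0,-1],"jaw":1},{"slide":[0,0,0],"twist":[0,0,-1],"jaw":1},{"slide":[0,0,0],"twist":[0,0,-1],"jaw":1}]'
python3 -c "
from h import *
plan([.456,.0045,.16],70.5)"
```

```text
clock: 0.9
eef_pos: [0.1881, -0.6219, 0.2361]
orientation: [0.813, 0.582, 0.0, -0.0]
force: [0.2, -0.1, -0.9]
opening: 0.0948
twist tool z units 0.1
t 0.9 pos [ 0.1881 -0.6219  0.2361] ang 71.13 tilt [-0.0002  0.0009] F [ 0.2 -0.1 -0.9] open 0.0948
slide now [22.64  1.7   2.55]  after twist [22.66  1.45  2.55]
```

```bash
python3 -m jog '[{"slide":[1,0.05,0],"twist":[0,0,0.1],"jaw":1},{"slide":[1,0.05,0],"twist":[0,0,0],"jaw":1},{"slide":[1,0.05,0],"twist":[0,0,0],"jaw":1},{"slide":[1,0.05,0],"twist":[0,0,0],"jaw":1},{"slide":[1,0.05,0],"twist":[0,0,0],"jaw":1},{"slide":[1,0.05,0],"twist":[0,0,0],"jaw":1},{"slide":[1,0.05,0],"twist":[0,0,0],"jaw":1},{"slide":[1,0.05,0],"twist":[0,0,0],"jaw":1},{"slide":[1,0.05,0],"twist":[0,0,0],"jaw":1},{"slide":[1,0.05,0],"twist":[0,0,0],"jaw":1},{"slide":[1,0.05,0],"twist":[0,0,0],"jaw":1},{"slide":[1,0.05,0],"twist":[0,0,0],"jaw":1}]'
python3 -c "
from h import *
plan([.456,.0045,.16],70.5)"
```

```text
clock: 1.9
eef_pos: [0.3267, -0.2878, 0.2364]
orientation: [0.818, 0.575, 0.0, -0.0]
force: [0.4, -0.7, 0.4]
opening: 0.0948
twist tool z units -0.05
t 1.9 pos [ 0.3267 -0.2878  0.2364] ang 70.21 tilt [-0.      0.0002] F [ 0.4 -0.7  0.4] open 0.0948
slide now [10.63  0.76  2.55]  after twist [10.62  0.81  2.55]
```

```bash
python3 -m jog '[{"slide":[1,0.08,0.2],"twist":[0,0,0],"jaw":1},{"slide":[1,0.08,0.2],"twist":[0,0,0],"jaw":1},{"slide":[1,0.08,0.2],"twist":[0,0,0],"jaw":1},{"slide":[1,0.08,0.2],"twist":[0,0,0],"jaw":1},{"slide":[1,0.08,0.2],"twist":[0,0,0],"jaw":1},{"slide":[1,0.08,0.25],"twist":[0,0,0],"jaw":1},{"slide":[1,0.08,0.25],"twist":[0,0,0],"jaw":1},{"slide":[1,0.08,0.25],"twist":[0,0,0],"jaw":1},{"slide":[1,0.08,0.25],"twist":[0,0,0],"jaw":1},{"slide":[0.6,0.04,0.3],"twist":[0,0,0],"jaw":1},{"slide":[0,0,0.2],"twist":[0,0,0],"jaw":1},{"slide":[0,0,0],"twist":[0,0,0],"jaw":1}]'
python3 - <<'E'
from h import *
plan([.456,.0045,.16],70.5)
s=sense(); im,d=get_image("wrist"); cv2.imwrite("pics/w1.png",im)
g=im.max(2)
print(proj("wrist",[.456,.0045,.024],(s["eef_pos"],s["orientation"])))
E
```

```text
clock: 2.9
eef_pos: [0.4443, -0.0253, 0.1598]
orientation: [0.817, 0.576, -0.001, -0.001]
force: [-0.0, -0.5, -0.3]
opening: 0.0952
twist tool z units -0.02
t 2.9 pos [ 0.4443 -0.0253  0.1598] ang 70.37 tilt [-0.0037  0.0001] F [-0.  -0.5 -0.3] open 0.0952
slide now [ 1.07  0.03 -0.01]  after twist [ 1.07  0.04 -0.01]
[[280.68921431 167.00386545]]
```

View pics/w1.png

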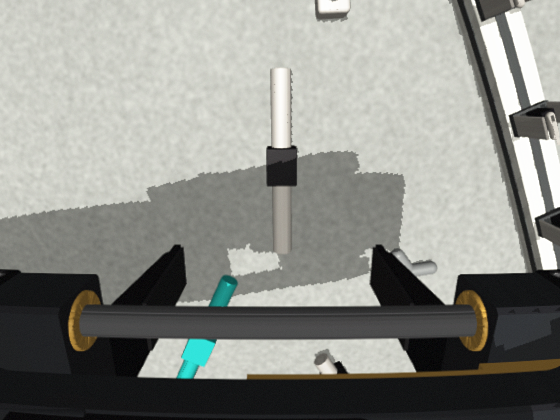

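```bash
python3 -m jog '[{"slide":[0.6,0.03,0.3],"twist":[0,0,0],"jaw":0.5},{"slide":[0.47,0,0.6],"twist":[0,0,0],"jaw":0.2},{"slide":[0,0,0.8],"twist":[0,0,0],"jaw":0.2},{"slide":[0,0,0.8],"twist":[0,0,0],"jaw":0.2},{"slide":[0,0,0.7],"twist":[0,0,0],"jaw":0.2},{"slide":[0,0,0.5],"twist":[0,0,0],"jaw":0.2},{"slide":[0,0,0.4],"twist":[0,0,0],"jaw":0.2},{"slide":[0,0,0.25],"twist":[0,0,0],"jaw":0.2},{"slide":[0,0,0.1],"twist":[0,0,0],"jaw":0.2},{"slide":[0,0,0],"twist":[0,0,0],"jaw":0.2}]' 20
python3 -c "
from h import *
plan([.456,.0045,.025],70.5)"
```

```text
clock: 3.78
eef_pos: [0.457, 0.0031, 0.0281]
orientation: [0.818, 0.575, -0.0, -0.0]
force: [0.3, -0.3, -0.4]
opening: 0.0571
twist tool z units -0.06
t 3.78 pos [0.457  0.0031 0.0281] ang 70.16 tilt [-0.0004 -0.0001] F [ 0.3 -0.3 -0.4] open 0.0571
slide now [ 0.03 -0.05  0.1 ]  after twist [ 0.03 -0.05  0.1 ]
```

```bash
python3 -m jog '[{"slide":[0.03,-0.03,0.1],"twist":[0,0,0],"jaw":0},{"slide":[0,0,0],"twist":[0,0,0],"jaw":-0.4},{"slide":[0,0,0],"twist":[0,0,0],"jaw":-1},{"slide":[0,0,0],"twist":[0,0,0],"jaw":-1},{"slide":[0,0,0],"twist":[0,0,0],"jaw":-1},{"slide":[0,0,0],"twist":[0,0,0],"jaw":-1},{"slide":[0,0,0],"twist":[0,0,0],"jaw":-1},{"slide":[0,0,0],"twist":[0,0,0],"jaw":-1}]' 50
python3 -c "
from h import *
plan([.456,.0045,.025],70.5)"
```

```text
clock: 4.45
eef_pos: [0.4569, 0.0051, 0.0255]
orientation: [0.818, 0.575, 0.0, 0.0]
force: [1.0, -0.4, 1.6]
opening: 0.0234
twist tool z units -0.04
t 4.45 pos [0.4569 0.0051 0.0255] ang 70.24 tilt [ 0.0006 -0.0001] F [ 1.  -0.4  1.6] open 0.0234
slide now [-0.03 -0.02  0.02]  after twist [-0.03 -0.02  0.02]
```

```bash
python3 -m jog '[{"slide":[0,0,-0.5],"twist":[0,0,0],"jaw":-1},{"slide":[0,0,-1],"twist":[0,0,0],"jaw":-1},{"slide":[0,0,-1],"twist":[0,0,0],"jaw":-1},{"slide":[0,0,-1],"twist":[0,0,0],"jaw":-1},{"slide":[0,0,-1],"twist":[0,0,0],"jaw":-1},{"slide":[0,0,0],"twist":[0,0,-1],"jaw":-1},{"slide":[0,0,0],"twist":[0,0,-1],"jaw":-1},{"slide":[0,0,0],"twist":[0,0,-1],"jaw":-1},{"slide":[0,0,0],"twist":[0,0,-1],"jaw":-1},{"slide":[0,0,0],"twist":[0,0,0],"jaw":-1}]' 50
python3 - <<'E'
from h import *
plan([.6604,-.1567,.16],94.6)
s=sense(); im,d=get_image("wrist"); cv2.imwrite("pics/w2.png",im)
E
```

```text
clock: 5.28
eef_pos: [0.4562, 0.0051, 0.1597]
orientation: [0.68, 0.733, -0.0, -0.0]
force: [0.3, 0.1, -1.7]
opening: 0.0235
twist tool z units -0.04
t 5.28 pos [0.4562 0.0051 0.1597] ang 94.34 tilt [-0.0009  0.0001] F [ 0.3  0.1 -1.7] open 0.0235
slide now [-5.89  6.38 -0.02]  after twist [-5.92  6.35 -0.02]
```

View pics/w2.png

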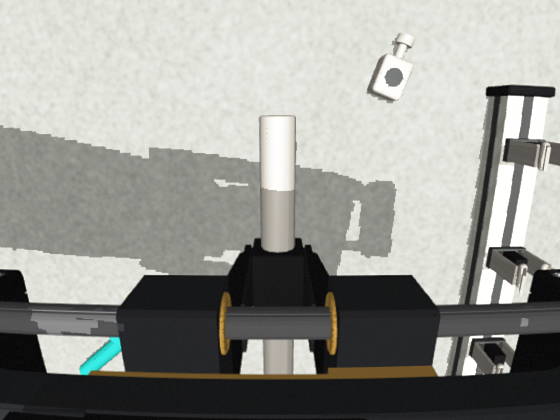

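```bash
python3 -m jog '[{"slide":[-0.7,0.7,0],"twist":[0,0,0],"jaw":-1},{"slide":[-0.8,0.8,0],"twist":[0,0,0],"jaw":-1},{"slide":[-0.8,0.9,0],"twist":[0,0,0],"jaw":-1},{"slide":[-0.8,0.9,0],"twist":[0,0,0],"jaw":-1},{"slide":[-0.8,0.9,0],"twist":[0,0,0],"jaw":-1},{"slide":[-0.8,0.9,0],"twist":[0,0,0],"jaw":-1},{"slide":[-0.8,0.8,0],"twist":[0,0,0],"jaw":-1},{"slide":[-0.4,0.45,0],"twist":[0,0,0],"jaw":-1},{"slide":[0,0,0],"twist":[0,0,0],"jaw":-1},{"slide":[0,0,0],"twist":[0,0,0],"jaw":-1}]'
python3 - <<'E'
from h import *
plan([.6604,-.1567,.16],94.6)
s=sense(); im,d=get_image("wrist"); cv2.imwrite("pics/w3.png",im)
im,d=get_image("side"); cv2.imwrite("pics/s3.png",im)
c=np.array([.6532,-.0675,0]); a=np.radians(94.6); u=np.array([np.cos(a),np.sin(a),0])
for y,z in((.18,.03),(.045,.03),(.135,.03),(.045,.085),(.135,.085)): print(y,z,proj("wrist",c+u*y+[0,0,z],(s["eef_pos"],s["orientation"])))
E
```

```text
clock: 6.17
eef_pos: [0.6597, -0.1579, 0.1591]
orientation: [0.682, 0.732, -0.0, -0.001]
force: [-0.2, 0.1, -1.7]
opening: 0.0238
twist tool z units -0.09
t 6.17 pos [ 0.6597 -0.1579  0.1591] ang 94.07 tilt [-0.0017  0.0008] F [-0.2  0.1 -1.7] open 0.0238
slide now [ 0.04  0.03 -0.03]  after twist [ 0.04  0.03 -0.03]
0.18 0.03 [[ 276.50565384 -179.40825621]]
0.045 0.03 [[278.53552671  23.74696762]]
0.135 0.03 [[ 277.19821929 -113.79725925]]
0.045 0.085 [[278.61156616   1.84586571]]
0.135 0.085 [[ 276.92283843 -168.07853341]]
```

View pics/w3.png

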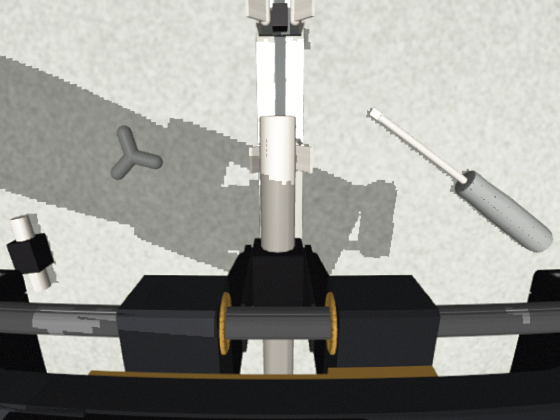

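View pics/s3.png

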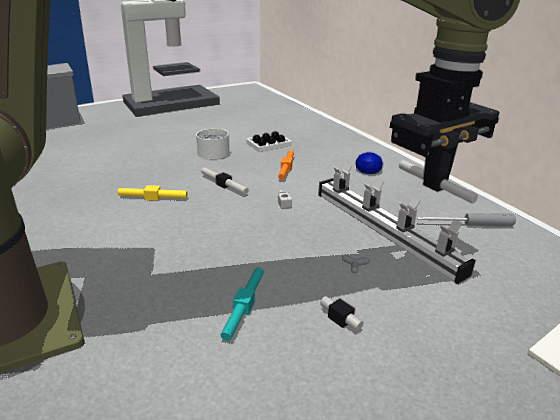

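```bash
python3 -m jog '[{"slide":[0.04,0.05,0.4],"twist":[0,0,-0.1],"jaw":-1},{"slide":[0,0,0.6],"twist":[0,0,0],"jaw":-1},{"slide":[0,0,0.6],"twist":[0,0,0],"jaw":-1},{"slide":[0,0,0.4],"twist":[0,0,0],"jaw":-1},{"slide":[0,0,0.2],"twist":[0,0,0],"jaw":-1},{"slide":[0,0,0],"twist":[0,0,0],"jaw":-1},{"slide":[0,0,0],"twist":[0,0,0],"jaw":-1}]' 58
python3 - <<'E'
from h import *
plan([.6614,-.1567,.0755],94.6)
s=sense(); im,d=get_image("wrist"); cv2.imwrite("pics/w4.png",im)
im,d=get_image("side"); cv2.imwrite("pics/s4.png",cv2.resize(im[100:300,300:560],None,fx=3,fy=3))
E
```

```text
clock: 6.85
eef_pos: [0.661, -0.1558, 0.0943]
orientation: [0.677, 0.736, -0.0, -0.0]
force: [0.3, 0.5, -0.4]
opening: 0.0237
twist tool z units 0.04
t 6.85 pos [ 0.661  -0.1558  0.0943] ang 94.85 tilt [-0.0001  0.    ] F [ 0.3  0.5 -0.4] open 0.0237
slide now [-0.03  0.01  0.63]  after twist [-0.03  0.01  0.63]
```

View pics/w4.png

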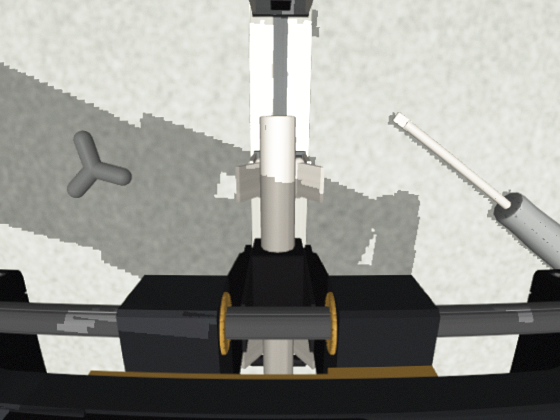

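View pics/s4.png

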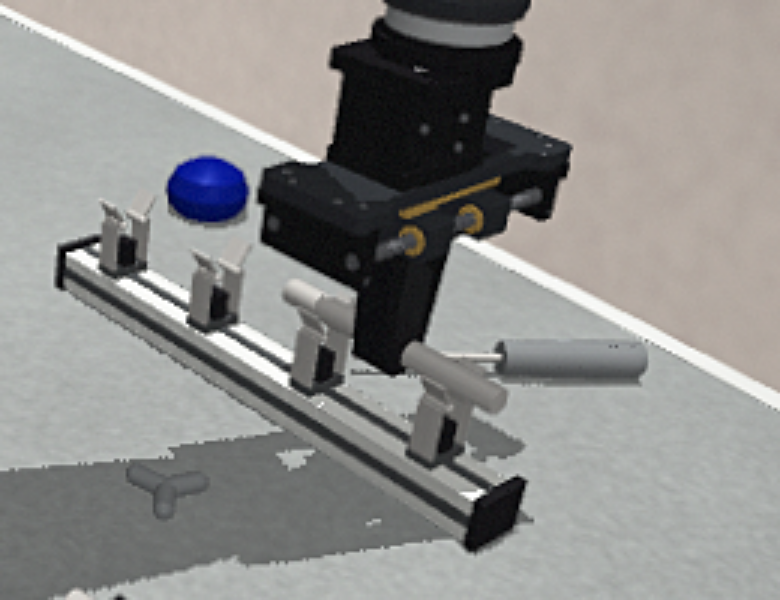

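```bash
python3 -m jog '[{"slide":[-0.02,0.02,0.2],"twist":[0,0,0],"jaw":-1},{"slide":[0,0,0.1],"twist":[0,0,0],"jaw":-1},{"slide":[0,0,0.1],"twist":[0,0,0],"jaw":-1},{"slide":[0,0,0.1],"twist":[0,0,0],"jaw":-1},{"slide":[0,0,0.1],"twist":[0,0,0],"jaw":-1},{"slide":[0,0,0],"twist":[0,0,0],"jaw":-1}]' 60
python3 -m jog '[{"slide":[0,0,0.1],"twist":[0,0,0],"jaw":-1},{"slide":[0,0,0.03],"twist":[0,0,0],"jaw":-1},{"slide":[0,0,0],"twist":[0,0,0],"jaw":-1}]'
python3 - <<'E'
from h import *
plan([.6614,-.1567,.0755],94.6)
im,d=get_image("side"); cv2.imwrite("pics/s5.png",cv2.resize(im[100:300,300:560],None,fx=3,fy=3))
im,d=get_image("wrist"); cv2.imwrite("pics/w5.png",im)
E
```

```text
clock: 7.45
eef_pos: [0.6615, -0.1568, 0.0755]
orientation: [0.677, 0.736, -0.0, -0.0]
force: [0.3, -0.9, -2.4]
opening: 0.0236
clock: 7.7
eef_pos: [0.6616, -0.1569, 0.0753]
orientation: [0.677, 0.736, -0.001, -0.001]
force: [-8.4, 0.8, 14.1]
opening: 0.0237
twist tool z units 0.04
t 7.7 pos [ 0.6616 -0.1569  0.0753] ang 94.83 tilt [-0.0014 -0.0001] F [-8.4  0.8 14.1] open 0.0237
slide now [ 0.01 -0.01 -0.01]  after twist [ 0.01 -0.01 -0.01]
```

View pics/s5.png

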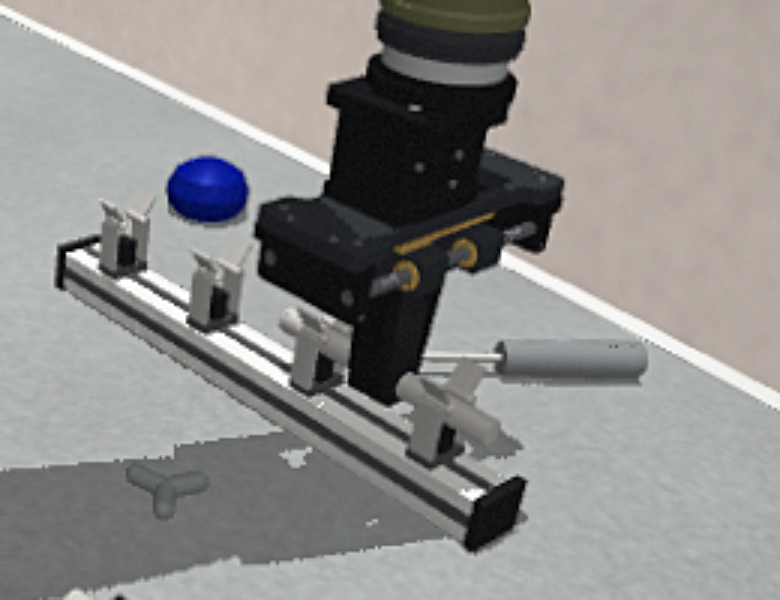

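View pics/w5.png

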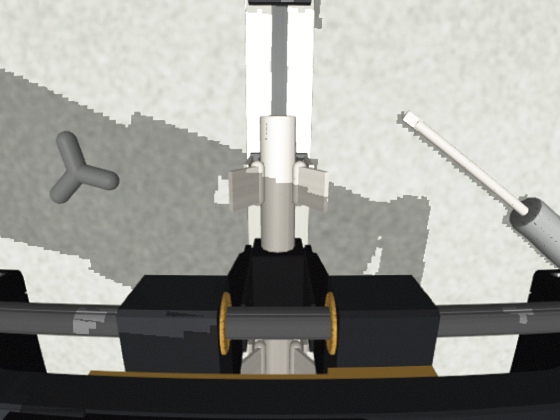

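```bash
python3 -m jog '[{"slide":[0,0,-0.05],"twist":[0,0,0],"jaw":-1},{"slide":[0,0,0],"twist":[0,0,0],"jaw":-0.2},{"slide":[0,0,0],"twist":[0,0,0],"jaw":0.1},{"slide":[0,0,0],"twist":[0,0,0],"jaw":0.2},{"slide":[0,0,0],"twist":[0,0,0],"jaw":0.2},{"slide":[0,0,0],"twist":[0,0,0],"jaw":0.2},{"slide":[0,0,-0.5],"twist":[0,0,0],"jaw":0.2},{"slide":[0,0,-1],"twist":[0,0,0],"jaw":0.2},{"slide":[0,0,-1],"twist":[0,0,0],"jaw":0.2},{"slide":[0,0,-1],"twist":[0,0,0],"jaw":0.2}]' 20
python3 - <<'E'
from h import *
plan([.459,.258,.16],106.2)
im,d=get_image("side"); cv2.imwrite("pics/s6.png",cv2.resize(im[100:300,300:560],None,fx=3,fy=3))
E
```

```text
clock: 8.63
eef_pos: [0.6616, -0.1565, 0.1807]
orientation: [0.677, 0.736, 0.0, -0.0]
force: [1.1, -0.3, 0.9]
opening: 0.0573
twist tool z units -1.89
t 8.63 pos [ 0.6616 -0.1565  0.1807] ang 94.84 tilt [-0.0001  0.0001] F [ 1.1 -0.3  0.9] open 0.0573
slide now [14.34 -5.56  0.69]  after twist [15.15 -2.63  0.69]
```

View pics/s6.png

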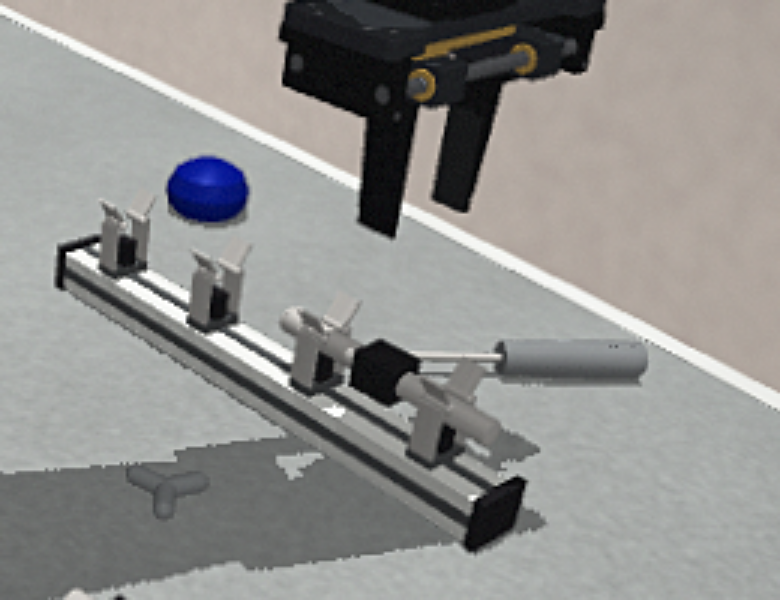

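```bash
python3 -m jog '[{"slide":[0,0,0],"twist":[0,0,-0.95],"jaw":0.2},{"slide":[0,0,0],"twist":[0,0,-0.95],"jaw":0.2},{"slide":[0.8,-0.1,0],"twist":[0,0,0],"jaw":0.2},{"slide":[1,-0.2,0],"twist":[0,0,0],"jaw":0.2},{"slide":[1,-0.2,0],"twist":[0,0,0],"jaw":0.2},{"slide":[1,-0.2,0],"twist":[0,0,0],"jaw":0.2},{"slide":[1,-0.2,0],"twist":[0,0,0],"jaw":0.2},{"slide":[1,-0.2,0],"twist":[0,0,0],"jaw":0.2},{"slide":[1,-0.2,0],"twist":[0,0,0],"jaw":0.2},{"slide":[1,-0.2,0],"twist":[0,0,0],"jaw":0.2},{"slide":[1,-0.2,0],"twist":[0,0,0],"jaw":0.2},{"slide":[1,-0.2,0],"twist":[0,0,0],"jaw":0.2}]'
python3 -m jog '[{"slide":[1,-0.2,0],"twist":[0,0,0],"jaw":0.2},{"slide":[1,-0.2,0],"twist":[0,0,0],"jaw":0.2},{"slide":[1,-0.2,0.2],"twist":[0,0,0],"jaw":0.2},{"slide":[1,-0.1,0.3],"twist":[0,0,0],"jaw":0.2},{"slide":[0.3,0,0.2],"twist":[0,0,0],"jaw":0.2},{"slide":[0,0,0],"twist":[0,0,0],"jaw":0.2}]'
python3 - <<'E'
from h import *
plan([.459,.258,.16],106.2)
s=sense(); im,d=get_image("wrist"); cv2.imwrite("pics/w7.png",im)
print(proj("wrist",[.459,.258,.024],(s["eef_pos"],s["orientation"])))
E
```

```text
clock: 9.68
eef_pos: [0.5242, 0.1109, 0.1799]
orientation: [0.6, 0.8, 0.001, 0.001]
force: [0.2, 0.4, 0.2]
opening: 0.0572
clock: 10.18
eef_pos: [0.4672, 0.229, 0.157]
orientation: [0.599, 0.801, -0.001, -0.0]
force: [-0.5, 0.0, -0.6]
opening: 0.057
twist tool z units 0.04
t 10.18 pos [0.4672 0.229  0.157 ] ang 106.43 tilt [-0.0014 -0.0005] F [-0.5  0.  -0.6] open 0.057
slide now [ 1.    0.01 -0.1 ]  after twist [ 1.    0.01 -0.1 ]
[[279.52553514 170.90755988]]
```

View pics/w7.png

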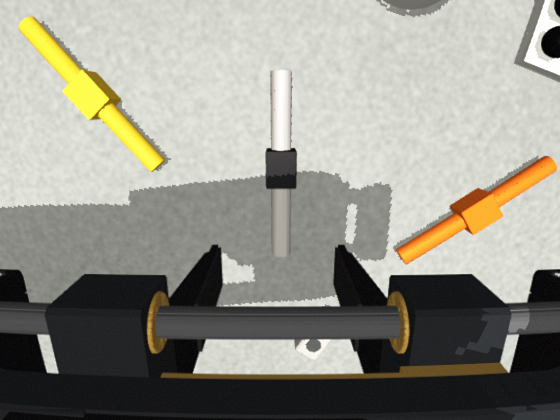

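```bash
python3 -m jog '[{"slide":[0.6,0.04,0.3],"twist":[0,0,0],"jaw":0.2},{"slide":[0.46,0,0.6],"twist":[0,0,0],"jaw":0.2},{"slide":[0,0,0.8],"twist":[0,0,0],"jaw":0.2},{"slide":[0,0,0.8],"twist":[0,0,0],"jaw":0.2},{"slide":[0,0,0.7],"twist":[0,0,0],"jaw":0.2},{"slide":[0,0,0.5],"twist":[0,0,0],"jaw":0.2},{"slide":[0,0,0.4],"twist":[0,0,0],"jaw":0.2},{"slide":[0,0,0.2],"twist":[0,0,0],"jaw":0.2},{"slide":[0,0,0],"twist":[0,0,0],"jaw":0.2},{"slide":[0,0,0],"twist":[0,0,0],"jaw":0.2}]' 20
python3 -c "
from h import *
plan([.4585,.2595,.0255],106.2)"
```

```text
clock: 11.07
eef_pos: [0.4617, 0.2583, 0.0294]
orientation: [0.6, 0.8, 0.0, 0.0]
force: [0.6, -0.0, -0.0]
opening: 0.0571
twist tool z units -0.0
t 11.07 pos [0.4617 0.2583 0.0294] ang 106.19 tilt [0.0009 0.0003] F [ 0.6 -0.  -0. ] open 0.0571
slide now [ 0.07 -0.09  0.13]  after twist [ 0.07 -0.09  0.13]
```

```bash
python3 -m jog '[{"slide":[0.04,-0.04,0.13],"twist":[0,0,0],"jaw":0},{"slide":[0,0,0],"twist":[0,0,0],"jaw":-0.4},{"slide":[0,0,0],"twist":[0,0,0],"jaw":-1},{"slide":[0,0,0],"twist":[0,0,0],"jaw":-1},{"slide":[0,0,0],"twist":[0,0,0],"jaw":-1},{"slide":[0,0,0],"twist":[0,0,0],"jaw":-1},{"slide":[0,0,0],"twist":[0,0,0],"jaw":-1},{"slide":[0,0,0],"twist":[0,0,0],"jaw":-1}]' 55
python3 -m jog '[{"slide":[0,0,-0.5],"twist":[0,0,0],"jaw":-1},{"slide":[0,0,-1],"twist":[0,0,0],"jaw":-1},{"slide":[0,0,-1],"twist":[0,0,0],"jaw":-1},{"slide":[0,0,-1],"twist":[0,0,0],"jaw":-1},{"slide":[0,0,-1],"twist":[0,0,0],"jaw":-1},{"slide":[0,0,0],"twist":[0,0,0.95],"jaw":-1},{"slide":[0,0,0],"twist":[0,0,0.95],"jaw":-1},{"slide":[0,0,0],"twist":[0,0,0],"jaw":-1}]' 55
python3 -c "
from h import *
plan([.6466,.0227,.16],94.8)"
```

```text
clock: 11.73
eef_pos: [0.4596, 0.2596, 0.0252]
orientation: [0.6, 0.8, 0.0, 0.0]
force: [0.9, -0.2, 1.2]
opening: 0.0238
clock: 12.4
eef_pos: [0.4593, 0.2594, 0.1603]
orientation: [0.677, 0.736, 0.0, 0.0]
force: [-0.4, 1.0, -2.2]
opening: 0.0235
twist tool z units -0.01
t 12.4 pos [0.4593 0.2594 0.1603] ang 94.74 tilt [0.0006 0.0002] F [-0.4  1.  -2.2] open 0.0235
slide now [-8.38  5.57  0.01]  after twist [-8.38  5.56  0.01]
```

```bash
python3 -m jog '[{"slide":[-0.6,0.4,0],"twist":[0,0,0],"jaw":-1},{"slide":[-0.9,0.6,0],"twist":[0,0,0],"jaw":-1},{"slide":[-0.9,0.6,0],"twist":[0,0,0],"jaw":-1},{"slide":[-0.9,0.6,0],"twist":[0,0,0],"jaw":-1},{"slide":[-0.9,0.6,0],"twist":[0,0,0],"jaw":-1},{"slide":[-0.9,0.6,0],"twist":[0,0,0],"jaw":-1},{"slide":[-0.9,0.6,0],"twist":[0,0,0],"jaw":-1},{"slide":[-0.9,0.6,0],"twist":[0,0,0],"jaw":-1},{"slide":[-0.9,0.6,0],"twist":[0,0,0],"jaw":-1},{"slide":[-0.5,0.35,0],"twist":[0,0,0],"jaw":-1},{"slide":[0,0,0],"twist":[0,0,0],"jaw":-1},{"slide":[0,0,0],"twist":[0,0,0],"jaw":-1}]'
python3 - <<'E'
from h import *
plan([.6466,.0227,.094],94.8)
im,d=get_image("wrist"); cv2.imwrite("pics/w8.png",im)
E
```

```text
clock: 13.4
eef_pos: [0.6458, 0.0245, 0.1584]
orientation: [0.677, 0.736, -0.001, -0.001]
force: [-0.6, 0.0, -1.7]
opening: 0.0233
twist tool z units 0.01
t 13.4 pos [0.6458 0.0245 0.1584] ang 94.85 tilt [-0.0027  0.0005] F [-0.6  0.  -1.7] open 0.0233
slide now [-0.06  0.03  2.15]  after twist [-0.06  0.03  2.15]
```

View pics/w8.png

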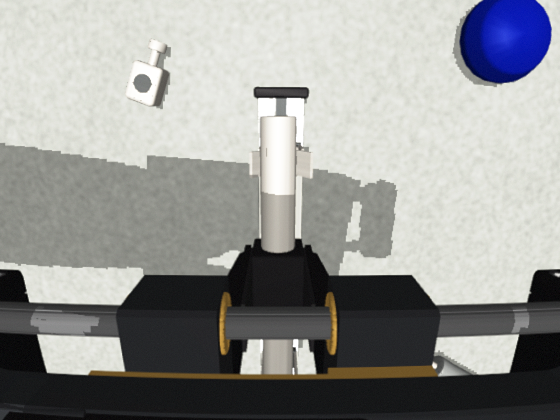

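```bash
python3 -m jog '[{"slide":[-0.06,0.05,0.4],"twist":[0,0,0],"jaw":-1},{"slide":[0,0,0.6],"twist":[0,0,0],"jaw":-1},{"slide":[0,0,0.6],"twist":[0,0,0],"jaw":-1},{"slide":[0,0,0.4],"twist":[0,0,0],"jaw":-1},{"slide":[0,0,0.15],"twist":[0,0,0],"jaw":-1},{"slide":[0,0,0],"twist":[0,0,0],"jaw":-1},{"slide":[0,0,0],"twist":[0,0,0],"jaw":-1}]' 60
python3 - <<'E'
from h import *
plan([.6466,.0227,.0750],94.8)
im,d=get_image("wrist"); cv2.imwrite("pics/w9.png",im)
E
```

```text
clock: 14.03
eef_pos: [0.6479, 0.024, 0.0955]
orientation: [0.676, 0.737, 0.0, 0.0]
force: [0.3, -0.2, -1.0]
opening: 0.0239
twist tool z units 0.01
t 14.03 pos [0.6479 0.024  0.0955] ang 94.88 tilt [0.0001 0.    ] F [ 0.3 -0.2 -1. ] open 0.0239
slide now [-0.04 -0.05  0.68]  after twist [-0.04 -0.05  0.68]
```

View pics/w9.png

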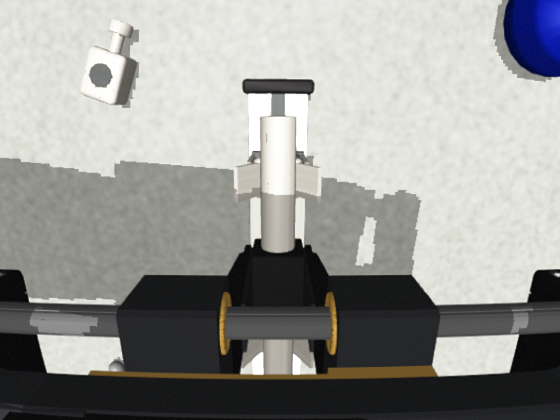

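Flares at columns 234–321 centre on 277.5, and the rod on 278, so it's centred. Pressing.

```bash
python3 -m jog '[{"slide":[-0.02,0,0.2],"twist":[0,0,0],"jaw":-1},{"slide":[0,0,0.1],"twist":[0,0,0],"jaw":-1},{"slide":[0,0,0.1],"twist":[0,0,0],"jaw":-1},{"slide":[0,0,0.1],"twist":[0,0,0],"jaw":-1},{"slide":[0,0,0.1],"twist":[0,0,0],"jaw":-1},{"slide":[0,0,0],"twist":[0,0,0],"jaw":-1}]' 60
python3 -m jog '[{"slide":[0,0,0.1],"twist":[0,0,0],"jaw":-1},{"slide":[0,0,0.06],"twist":[0,0,0],"jaw":-1},{"slide":[0,0,0],"twist":[0,0,0],"jaw":-1}]'
```

```text
clock: 14.58
eef_pos: [0.6476, 0.0229, 0.0768]
orientation: [0.677, 0.736, -0.0, -0.0]
force: [-0.3, -0.7, -2.9]
opening: 0.0236
clock: 14.83
eef_pos: [0.6478, 0.0229, 0.075]
orientation: [0.677, 0.736, -0.001, -0.001]
force: [-8.8, -0.2, 12.9]
opening: 0.0238
```

Same signature as the first (seated). Release and retreat.

```bash
python3 -m jog '[{"slide":[0,0,-0.05],"twist":[0,0,0],"jaw":-1},{"slide":[0,0,0],"twist":[0,0,0],"jaw":-0.2},{"slide":[0,0,0],"twist":[0,0,0],"jaw":0.1},{"slide":[0,0,0],"twist":[0,0,0],"jaw":0.2},{"slide":[0,0,0],"twist":[0,0,0],"jaw":0.2},{"slide":[0,0,0],"twist":[0,0,0],"jaw":0.2},{"slide":[0,0,-0.5],"twist":[0,0,0],"jaw":0.2},{"slide":[0,0,-1],"twist":[0,0,0],"jaw":0.2},{"slide":[0,0,-1],"twist":[0,0,0],"jaw":0.2},{"slide":[0,0,-1],"twist":[0,0,0],"jaw":0.2},{"slide":[0,0,-1],"twist":[0,0,0],"jaw":0.2},{"slide":[0,0,-1],"twist":[0,0,0],"jaw":0.2}]' 20
python3 -m jog '[{"slide":[0,-1,-0.5],"twist":[0,0,0],"jaw":0.2},{"slide":[0,-1,0],"twist":[0,0,0],"jaw":0.2},{"slide":[0,-1,0],"twist":[0,0,0],"jaw":0.2},{"slide":[0,-1,0],"twist":[0,0,0],"jaw":0.2},{"slide":[0,-1,0],"twist":[0,0,0],"jaw":0.2},{"slide":[0,-1,0],"twist":[0,0,0],"jaw":0.2},{"slide":[0,-1,0],"twist":[0,0,0],"jaw":0.2},{"slide":[0,-1,0],"twist":[0,0,0],"jaw":0.2},{"slide":[0,-1,0],"twist":[0,0,0],"jaw":0.2},{"slide":[0,0,0],"twist":[0,0,0],"jaw":0.2}]'
python3 - <<'E'
from h import *
s=sense(); print(s["clock"],s["eef_pos"],s["force"])
T,dt=get_image("top"); S,ds=get_image("side"); cv2.imwrite("pics/t9.png",T); cv2.imwrite("pics/s9.png",cv2.resize(S[120:300,300:560],None,fx=3,fy=3)); np.save("pics/t9d.npy",dt)
c=np.array([.6532,-.0675,0]); a=np.radians(94.8); u=np.array([np.cos(a),np.sin(a),0]); n=np.array([u[1],-u[0],0])
g=T.max(2); k=(g<60).astype(np.uint8); nn,l,st,ce=cv2.connectedComponentsWithStats(k)
for y in(-.09,.09):
    print("pred top",y,proj("top",c+u*y+n*.001+[0,0,.072]),"side",proj("side",c+u*y+n*.001+[0,0,.062]))
for i in range(1,nn):
    x,yy=ce[i]
    if 60<st[i,4]<500 and 220<x<430 and 80<yy<160:
        X=ray("top",[ce[i]],.072)[0]-c; print(ce[i],st[i,4],"rail x,y",(X@n).round(4),(X@u).round(4))
E
```

```text
clock: 15.83
eef_pos: [0.6479, 0.0231, 0.2419]
orientation: [0.677, 0.736, 0.0, 0.0]
force: [0.4, 0.6, -0.0]
opening: 0.0574
clock: 16.67
eef_pos: [0.3758, 0.0003, 0.2551]
orientation: [0.677, 0.736, 0.0, 0.001]
force: [0.8, 0.1, -0.1]
opening: 0.057
16.6667 [3.75781466e-01 2.50153971e-04 2.55107122e-01] [ 0.77408231  0.11949681 -0.14658616]
pred top -0.09 [[373.53727726 114.76764976]] side [[427.29361961 224.17693182]]
pred top 0.09 [[273.5897026  124.48692584]] side [[356.16259318 184.62856349]]
[374.60629921 118.33070866] 254 rail x,y -0.0058 -0.091
[274.47272727 127.09545455] 220 rail x,y -0.004 0.0889
```

View pics/t9.png

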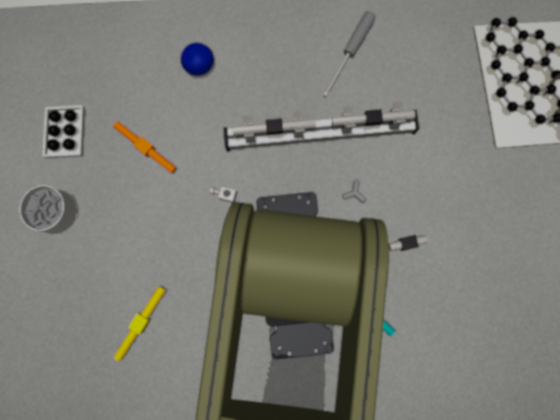

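View pics/s9.png

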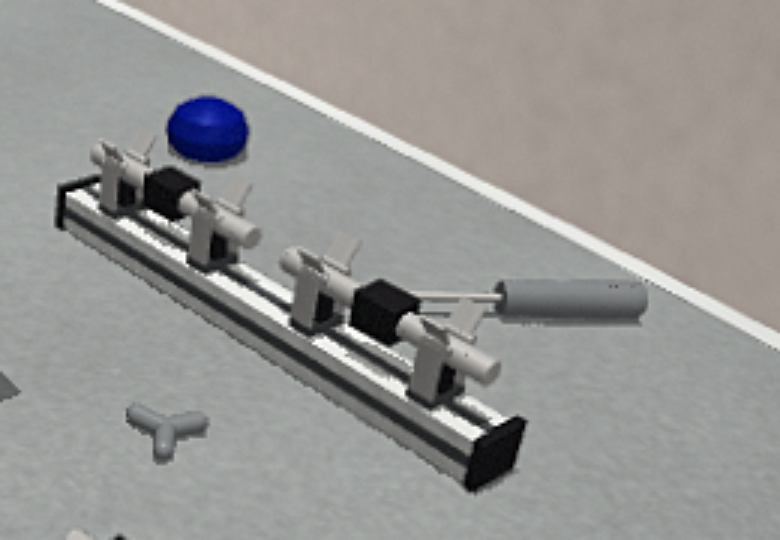

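```bash
python3 - <<'E'
from h import *
d=np.load("pics/t9d.npy"); c=camera_info("top")
ys,xs=np.mgrid[95:150,215:430]; P=np.c_[xs.ravel(),ys.ravel()]; D=d[95:150,215:430].ravel()
u=cv2.undistortPoints(P.astype(float).reshape(-1,1,2),c["intrinsics"],c["dist"]).reshape(-1,2)
X=(np.c_[u,np.ones(len(u))]*D[:,None]-c["t"])@c["R"]; X=X[D>0]
o=np.array([.6532,-.0675,0]); a=np.radians(94.8); e=np.array([np.cos(a),np.sin(a),0]); n=np.array([e[1],-e[0],0])
Y=(X-o)@e; XX=(X-o)@n
for lo in (-.165,-.115,-.095,-.065,-.03,.02,.06,.085,.11,.15):
    m=(Y>lo)&(Y<lo+.012)&(abs(XX)<.03)&(X[:,2]>.058)
    if m.sum(): print(lo, m.sum(),"x range",XX[m].min().round(4),XX[m].max().round(4),"ztop",np.percentile(X[m,2],[90,97]).round(4), "x at top",XX[m][X[m,2]>np.percentile(X[m,2],70)].mean().round(4))
E
```

```text
-0.165 56 x range -0.0083 0.0061 ztop [0.0692 0.0693] x at top -0.0016
-0.115 54 x range -0.0125 0.0097 ztop [0.0728 0.0739] x at top -0.0016
-0.095 101 x range -0.0129 0.0123 ztop [0.0739 0.0748] x at top 0.0003
-0.065 56 x range -0.008 0.0083 ztop [0.0696 0.0705] x at top -0.0001
-0.03 62 x range -0.0083 0.007 ztop [0.0694 0.07  ] x at top -0.0007
0.02 55 x range -0.0089 0.0075 ztop [0.0695 0.0698] x at top -0.0011
0.06 56 x range -0.0083 0.0062 ztop [0.0691 0.0697] x at top -0.0003
0.085 101 x range -0.0131 0.012 ztop [0.0743 0.0753] x at top 0.0002
0.11 57 x range -0.008 0.0079 ztop [0.069  0.0695] x at top -0.0002
0.15 58 x range -0.0076 0.0078 ztop [0.0688 0.0704] x at top -0.0003
```

Rod tops are 69–70 mm up at all four ends, so the axes are at about 62 mm, and both rods are centred on the rail. Handing in.

```bash
python3 -c "
from plant import *
print(finish_job())"
```

```text
the job is handed in; nothing more can be done
None
```

Both long spacers are snapped into the rail's clips, one per pair, and I handed the job in at about 16.8 s of the 53 s allowed. I gripped each by its block, lowered it between the flares and pressed until the force rose to 13–14 N at the bottom. Then I let go and moved the arm clear. I never went near the short spacer, and it looks unmoved in the last top picture.

**Last checks:**
- **Height:** the depth picture puts the rod tops at 69–70 mm at both ends of each rod, so the axes are at about 62 mm.
- **Sideways:** both rods are within about 2 mm of the rail's middle line.
- **Along the rail:** the blocks are at about y +89 and −91 mm.

**One disagreement:** taking the block positions from the colour mask put them 4–6 mm off the middle line. I put this down to the mask including the block's visible side face, and relied on the depth readings.

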